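# Turn the leaf of the glaze sample book

## Robot

A 6-joint arm with a two-finger parallel gripper is mounted at the origin on the work surface. World frame = base frame: x ahead of the robot, y to its left, z up, the work surface at z = 0. Lengths are in m, angles in rad, forces in N, time in s.
With the tool pointing down it reaches from about 0.35 to 0.725 m from the base axis. Payload 6 kg.
Tool frame: the origin (TCP) lies on the mounting face of the last link; the fingertips stand 173 mm ahead of it and the grasp point (between the pads) lies 155 mm ahead of it; z points along the fingers, x is the direction in which the jaws open and shut, and the axes are right-handed (so a half turn about z gives the same grasp; the last joint's range is limited). The gripper opens to 85 mm and grips with 20 to 120 N. Pads are 22 mm wide; open, the fingers measure 114 mm over their backs; the gripper's body (76 mm by 85 mm) begins 54 mm behind the grasp point. The pads swing forward as they close: fully open they stand 13 mm farther back than shut.
Start: joints at [1.487, 0.04, 0.085, 0, -1.615, -0.334], TCP at [0.243, 0.548, 0.405] pointing down, gripper open.
Joint ranges: [-2.56, 2.56], [-1.29, 2.01], [-1.08, 1.49], [-3.29, 1.98], [-2.81, -0.18], [-2.99, 2.99]. Speed limits (rad/s): [2.57, 2.57, 3.01, 3.14, 3.14, 3.14].

## Interface

Orientations are given as a unit quaternion [w, x, y, z].
In Python, from plant import r, optics gives the robot as it stands.
- The arm moves only by the tool play_rows, never from a script. Its argument "rows" is a list of rows, each an object of numbers: "x", "y", "z": the shift along the tool's x, y, z in m; "turn": the turn about the tool's z in degrees. In form: [{"x": .., "y": .., "z": .., "turn": ..}, ...]. A call has 1 to 12 rows; each row is the pose to reach, as a shift and turn from the pose measured when the call began, along the tool's axes at that moment; what a row does not reach only later rows make up. A row lasts 1/10 s, in which the tool goes at most 50 mm and 8.59 degrees, less where a joint would pass 70% of its speed; a pose out of reach is approached as far as the arm can. A call with a gripper value outside its range is refused whole. "hand" is the finger opening in m, from 0 to 0.0854, set as the call begins (left out, the last holds). The fingers move at their own pace and stop on an object; the grip force is fixed at half the most. Time passes only in rows, so rows that repeat a pose let the fingers close. It gives the time, the measured TCP pose, the force and the opening at its end, in the units of the state.
- r.sense(): the state, without advancing time (a new reading comes with each control period).
- optics.read_camera(name): name is "scene" or "top"; returns a dict with "color" (420x560x3 uint8, red, green, blue), "fovy" (degrees; the focal length in pixels is half the picture's height over the tangent of half this angle, whatever the lens; pixels are square), "cx", "cy" (the principal point, pixels), "rvec" (rotation vector, rad) and "tvec" (3), from world to camera coordinates, as OpenCV has them. Camera axes: x right, y down, z forward; pixel columns grow to the right and rows downward; lengths in m; the calibration is good to about 2 mm. A picture is of the moment at which its call begins. There is no depth.
- r.close_job(): hands the job in, once; it reports no verdict.
The state is a dict: "clock": time; "qpos": joint angles; "dq": joint speeds; "joint_torque": joint torques, N m; "eef_pos": TCP position; "ee_rot": TCP orientation; "contact_force": force on the tool from outside, world axes, zero at the start; "ft_torque": the same for the moment, N m; "opening": finger opening in m.
Only numpy, scipy, OpenCV 4.12 (cv2) and the standard library are available. Lean on these libraries where they do the work, as an engineer would, in place of code of your own. Each camera call takes 0.05 s, during which the arm holds its last target. There are 200 camera calls.

## Task

With the fingertips only, push the loose blue glaze tile off the bare left side of the sample book so that it lies flat on the table, then turn the book's half-raised leaf over its spine and press it fully flat on the left side. Only push and press: pick nothing up. Turn the leaf gently rather than slapping it over, and leave the book and the other ware where they are.

Things in the scene. Friction and masses are not known exactly. Their poses are not given: they have to be found in the camera images.
- book: Sample book lying loose on the table, heavy (2.5 kg): grey steel base plate 190 mm along its x (the spine), 300 mm along its y, 8 mm thick. Origin: underside, middle of the spine; z up. Its -y half is the right side (the leaf starts above it), its +y half the bare left side. At yaw 0 the spine points away from the robot; it is turned up to 0.4 rad either way.
- spine (a point): Middle of the spine, on the leaf's hinge axis, 14 mm above the table. The axis runs along the book's x. The spine is a steel barrel 10 mm thick (top 19 mm above the table) with knuckle blocks 15 x 10 mm at both ends, 16 mm high.
- page (a joint): Leaf angle about the spine (rad): 0 = flat on the right (-y) side, pi/2 upright, pi = flat on the left (+y) side (end stop, leaf then lies 2 mm or less above the plate). Starts at 0.6 to 0.95. Stiff hinge: the leaf stays wherever it is left, takes about 3 N at its free edge to turn, and must be pressed down to get flat.
- tab_edge (a point): Middle of the free edge of the leaf, on its orange tab, 135 mm from the hinge axis, at mid-thickness; moves with the leaf. The leaf is a rigid white panel, 180 g, 5 mm thick, 160 mm along the spine, 8 to 120 mm from the axis, with coloured chips 1 mm proud on both faces; the tab, 44 mm wide, goes on to 135 mm.
- tile: Loose blue glazed ceramic tile, 50 x 50 x 10 mm, 50 g, lying on the left side of the book (upper face 18 mm above the table). Origin: centre of its underside; z up; x and y along its edges. At the start its centre is 82 to 105 mm from the spine.
- tile_center (a point): Centre of the tile, 5 mm above its underside.
- carafe_a: Bystander: white porcelain carafe, 68 mm across the foot, 136 mm high. Origin under its centre.
- carafe_b: Bystander: white porcelain carafe with a blue band, 68 mm across the foot, 136 mm high. Origin under its centre.
- beaker: Bystander: small white porcelain beaker, 52 mm across, 55 mm high. Origin under its centre.
- tape: Bystander: cardboard tape core, 104 mm across, 48 mm high. Origin under its centre.
- tile_stack: Bystander: stack of four tiles, 50 x 50 x 40 mm, one piece. Origin under its centre.
- glaze_jar: Bystander: amber jar with a blue cap, 60 mm across, 80 mm high. Origin under its centre.
Things that resemble listed ones, but are neither listed nor needed, are in the scene too. Of the things that look like the tile, the largest one is meant.

How it is judged:
By the outcome, as a careful person would: the job done as asked, in the order asked, and still so for the second after the job is handed in, with the robot touching nothing.
It also fails if it takes over 51 s, if anything falls off the work surface, if the arm or the gripper's body presses on something with over 40 N, if the wrist force passes 120 N, or if a joint passes its speed limit or range.

## Working session

There is one attempt and no reset: what is moved stays moved. The work goes in short steps, Python scripts to look and compute and a tool call to move; the robot and the scene stay as the last step left them, time stands still between calls to the robot, and variables do not carry over. Pictures are saved under pics/ and viewed, about 8 in all and at most 12, crops included, and the job is handed in when it is done.

Besides the shell and the picture viewer there is one more tool, called after "Call:" as a command line: name --argument value ..., lists and objects as JSON in quotes. play_rows: Moves the arm, as the interface text tells. Its arguments: {"type":"object","properties":{"rows":{"type":"array","items":{"type":"object","properties":{"x":{"type":"number"},"y":{"type":"number"},"z":{"type":"number"},"turn":{"type":"number"}}}},"hand":{"type":"number"}},"required":["rows"]}

```bash
ls; mkdir -p pics; cat > h.py <<'E'
import numpy as np, cv2
from plant import r, optics
def cam(n,save=None):
    c=optics.read_camera(n)
    if save: cv2.imwrite('pics/'+save,c['color'][:,:,::-1])
    return c
def K(c):
    f=c['color'].shape[0]/2/np.tan(np.radians(c['fovy'])/2)
    return np.array([[f,0,c['cx']],[0,f,c['cy']],[0,0,1.]])
def back(c,uv,z):
    R=cv2.Rodrigues(np.array(c['rvec'],float))[0];t=np.array(c['tvec'],float).ravel()
    o=-R.T@t; out=[]
    for u,v in np.atleast_2d(uv):
        d=R.T@np.linalg.inv(K(c))@[u,v,1]; out.append(o+d*(z-o[2])/d[2])
    return np.array(out)
def proj(c,P):
    return cv2.projectPoints(np.atleast_2d(P).astype(float),np.array(c['rvec'],float),np.array(c['tvec'],float),K(c),None)[0][:,0]
E
python3 - <<'E'
from h import *
a=cam('scene','s0.png');b=cam('top','t0.png')
for c in(a,b):print(c['fovy'],c['cx'],c['cy'],c['rvec'],c['tvec'],[k for k in c])
cv2.imwrite('pics/t0b.png',cv2.resize(b['color'][:,:,::-1],(800,600),interpolation=cv2.INTER_CUBIC))
cv2.imwrite('pics/s0b.png',cv2.resize(a['color'][:,:,::-1],(800,600),interpolation=cv2.INTER_CUBIC))
print(r.sense())
E
```

```text
pics
53.371436603932914 283.691732348527 205.91881996303465 [ 1.32823505  2.39525947 -0.74705943] [ 0.29931029 -0.3389779   1.39581563] ['color', 'fovy', 'cx', 'cy', 'rvec', 'tvec']
47.43333035483407 287.029914881819 214.72076340533957 [ 2.02978199 -2.14702517  0.26218233] [0.01974201 0.55067076 1.04074866] ['color', 'fovy', 'cx', 'cy', 'rvec', 'tvec']
{'clock': 0.1, 'qpos': array([ 1.48668950e+00,  4.08071501e-02,  8.39053030e-02, -4.14979692e-04,
       -1.61551998e+00, -3.33737961e-01]), 'dq': array([-0.00044181, -0.0005288 ,  0.00294024,  0.00138629, -0.00030718,
        0.00146217]), 'joint_torque': array([-4.67763981e-03, -3.69347262e+01,  3.48282051e+01,  6.95177525e+00,
       -4.54283698e-03, -2.44864566e-06]), 'eef_pos': array([0.24335972, 0.54841839, 0.40374283]), 'ee_rot': array([-6.62367335e-04, -5.45080095e-01,  8.38383556e-01, -5.14586638e-04]), 'contact_force': array([0.53874356, 0.96925978, 0.00378693]), 'ft_torque': array([-0.028149  ,  0.04584391,  0.03706229]), 'opening': 0.08541526893985553}
```

View pics/t0b.png

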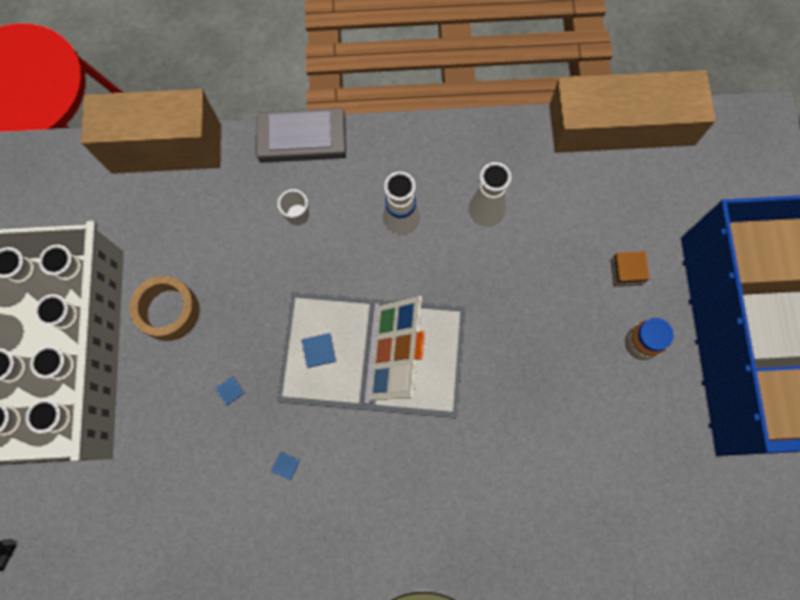

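View pics/s0b.png

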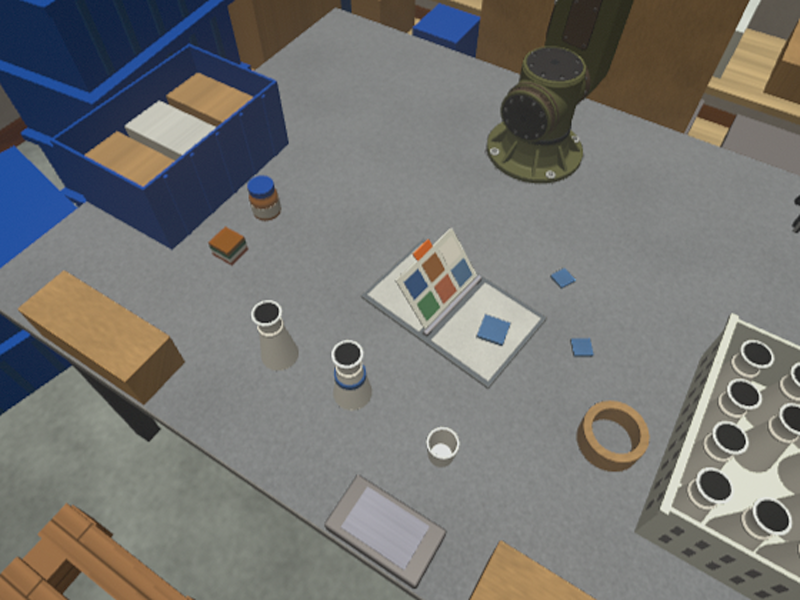

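Top view (800 px): the book is at (279–464, 294–416), with the leaf leaning right and its orange tab at (420,345). There are three blue squares: (319,350) on the book's bare left side, and smaller ones at (230,390) and (285,465) on the table. The one on the book is the largest and fits the description. I'll confirm it in a crop and measure.

```bash
python3 - <<'E'
from h import *
b=cam('top');im=b['color']
x0,y0,x1,y1=150,195,340,335
cv2.imwrite('pics/t1.png',cv2.resize(im[y0:y1,x0:x1,::-1],None,fx=4,fy=4,interpolation=cv2.INTER_CUBIC))
h=im.astype(int); m=((h[:,:,2]>h[:,:,0]+45)).astype(np.uint8)
n,l,s,ce=cv2.connectedComponentsWithStats(m)
for i in range(1,n):
    if s[i,4]>60 and 120<ce[i][0]<300 and 190<ce[i][1]<350:
        p=np.argwhere(l==i)[:,::-1].astype(np.float32)
        z=.018 if 205<ce[i][0]<245 and ce[i][1]<300 else .01
        W=back(b,p,z)[:,:2]
        rc=cv2.minAreaRect((W*1000).astype(np.float32))
        print(ce[i],s[i,4],z,W.mean(0),rc)
k=.7
C=np.array([[293,294],[464,307],[456,416],[279,402]])*k
W=back(b,C,.008);print(W, np.linalg.norm(np.diff(np.vstack([W,W[:1]]),axis=0),axis=1), W.mean(0))
E
```

```text
[283.4453125 221.375    ] 128 0.01 [ 0.54969084 -0.00198631] ((550.7200927734375, -1.9476165771484375), (20.38803482055664, 42.06349182128906), 81.2574234008789)
[222.44179894 244.75132275] 378 0.018 [0.49859957 0.14698786] ((498.71173095703125, 147.01063537597656), (47.02370834350586, 46.362918853759766), 9.622349739074707)
[266.2962963  266.22222222] 108 0.01 [0.44223414 0.044716  ] ((442.7608337402344, 44.80049133300781), (17.35598373413086, 35.0090217590332), 81.85649108886719)
[160.07352941 273.07352941] 204 0.01 [0.44008613 0.29782843] ((440.04833984375, 297.8131103515625), (34.071807861328125, 33.35637283325195), 33.15915298461914)
[199.16513761 325.66055046] 218 0.01 [0.31291172 0.20609161] ((312.9974060058594, 206.06369018554688), (34.108665466308594, 33.05925750732422), 63.747344970703125)
[[ 0.60058577  0.1889262   0.008     ]
 [ 0.56068332 -0.10408     0.008     ]
 [ 0.37644336 -0.07704995  0.008     ]
 [ 0.41584874  0.21459629  0.008     ]] [0.29571073 0.1862122  0.2942963  0.18651199] [0.4883903  0.05559814 0.008     ]
```

View pics/t1.png

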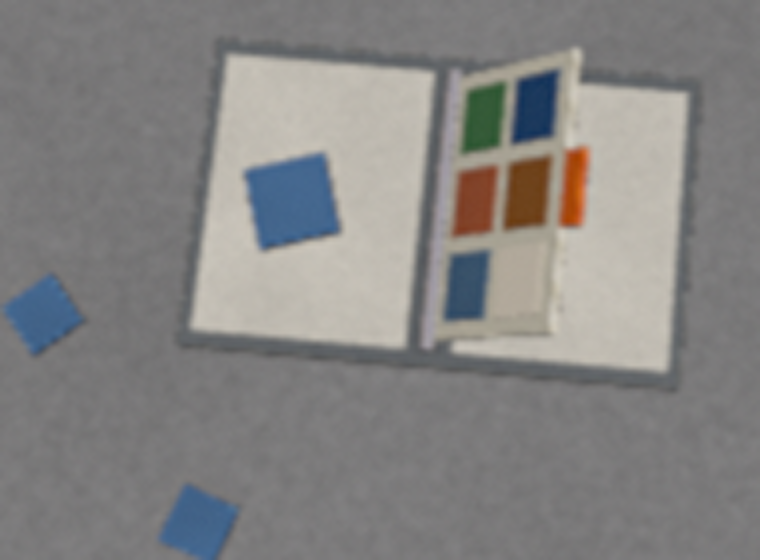

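The crop confirms it: the square on the book (crop 293,200) measures about 48 mm and the two others about 34 mm. It lies 92 mm from the spine, inside the stated range. The book measures 295 x 186 mm against a nominal 300 x 190, yaw about -0.137.

```bash
cat >> h.py <<'E'
from scipy.spatial.transform import Rotation as Ro
yaw=-0.137; O=np.array([.4884,.0556]); ex=np.array([np.cos(yaw),np.sin(yaw)]); ey=np.array([-ex[1],ex[0]])
def b2w(x,y,z): return np.r_[O+x*ex+y*ey,z]
def w2b(p): d=np.asarray(p)[...,:2]-O; return np.stack([d@ex,d@ey],-1)
def st():
    s=r.sense(); q=s['ee_rot']; R=Ro.from_quat([q[1],q[2],q[3],q[0]]).as_matrix()
    tip=s['eef_pos']+R[:,2]*.173
    return s,R,tip
def go(x,y,z,verbose=True):
    s,R,tip=st(); d=R.T@(b2w(x,y,z+.173)-s['eef_pos'])
    a=np.arctan2(R[1,0],R[0,0]); t=np.degrees((a-(yaw+np.pi)+np.pi)%(2*np.pi)-np.pi)
    print('t',round(s['clock'],2),'tip book',np.round(w2b(tip),4),round(tip[2],4),'F',np.round(s['contact_force'],1),'-> shift',np.round(d,4),'turn',round(t,2))
E
python3 - <<'E'
from h import *
b=cam('top')
p=np.array([150+588/4,195+185/4])
for th in np.arange(.5,1.1,.05):
    z=.014+.135*np.sin(th); w=back(b,p,z)[0]; print(round(th,2),w2b(w),-.135*np.cos(th))
print('tape',w2b(back(b,[162*.7,307*.7],.024)),'decoys',w2b([[.44,.298],[.313,.206]]))
go(-.002,.032,.232); go(-.002,.032,.05)
E
```

```text
0.5 [ 0.00850741 -0.08548496] -0.11847364585520033
0.55 [ 0.00735983 -0.08549114] -0.11509081047803328
0.6 [ 0.00624691 -0.08549713] -0.11142030801280657
0.65 [ 0.00517143 -0.08550292] -0.10747131280412253
0.7 [ 0.00413608 -0.08550849] -0.10325369528340593
0.75 [ 0.00314343 -0.08551384] -0.09877799729796581
0.8 [ 0.00219599 -0.08551894] -0.09405540576186731
0.85 [ 0.0012961  -0.08552378] -0.08909772469447257
0.9 [ 0.00044602 -0.08552836] -0.08391734571653967
0.95 [-0.00035212 -0.08553265] -0.07852721707762422
1.0 [-0.00109633 -0.08553666] -0.07294081129219881
1.05 [-0.00178474 -0.08554037] -0.0671720914653831
1.1 [-0.00241565 -0.08554376] -0.06123547639245289
tape [[0.04830347 0.36309455]] decoys [[-0.08105151  0.23351868]
 [-0.19429694  0.12503608]]
t 0.2 tip book [-0.3101  0.4546] 0.2311 F [-0.1 -0.7 -0.4] -> shift [ 0.3208 -0.4131 -0.0005] turn 73.91
t 0.2 tip book [-0.3101  0.4546] 0.2311 F [-0.1 -0.7 -0.4] -> shift [ 0.3206 -0.4131  0.1815] turn 73.91
```

Call:
play_rows --hand 0 --rows '[{"x": 0.02,"y": -0.025,"turn": 5},{"x": 0.047,"y": -0.06,"turn": 12},{"x": 0.075,"y": -0.096,"turn": 19},{"x": 0.104,"y": -0.134,"turn": 26},{"x": 0.133,"y": -0.172,"turn": 33},{"x": 0.162,"y": -0.21,"turn": 40},{"x": 0.191,"y": -0.248,"turn": 47},{"x": 0.22,"y": -0.286,"turn": 54},{"x": 0.249,"y": -0.324,"turn": 61},{"x": 0.278,"y": -0.36,"turn": 66},{"x": 0.302,"y": -0.39,"turn": 71},{"x": 0.321,"y": -0.413,"turn": 74}]'

```text
validation failed for argument at $.ro...
```

```bash
python3 -c "
from h import *
go(-.002,.032,.013)"
```

```text
t 0.2 tip book [-0.3101  0.4546] 0.2311 F [-0.1 -0.7 -0.4] -> shift [ 0.3206 -0.4131  0.2185] turn 73.91
```

Rows probably need all four keys.

Call:
play_rows --hand 0 --rows '[{"x": 0.02,"y": -0.025,"z": 0,"turn": 5},{"x": 0.047,"y": -0.06,"z": 0,"turn": 12},{"x": 0.075,"y": -0.096,"z": 0,"turn": 19},{"x": 0.104,"y": -0.134,"z": 0,"turn": 26},{"x": 0.133,"y": -0.172,"z": 0,"turn": 33},{"x": 0.162,"y": -0.21,"z": 0,"turn": 40},{"x": 0.191,"y": -0.248,"z": 0,"turn": 47},{"x": 0.22,"y": -0.286,"z": 0,"turn": 54},{"x": 0.249,"y": -0.324,"z": 0,"turn": 61},{"x": 0.278,"y": -0.36,"z": 0,"turn": 66},{"x": 0.302,"y": -0.39,"z": 0,"turn": 71},{"x": 0.321,"y": -0.413,"z": 0,"turn": 74}]'

```text
clock: 1.4
eef_pos: [0.4912, 0.0853, 0.4044]
ee_rot: [-0.0, 0.071, 0.997, -0.001]
contact_force: [0.1, -0.1, -0.1]
opening: 0.0004
```

```bash
python3 -c "
from h import *
go(-.002,.032,.013)"
```

```text
t 1.4 tip book [-0.0013  0.0296] 0.2314 F [ 0.1 -0.1 -0.1] -> shift [0.0007 0.0025 0.2184] turn -0.35
```

Call:
play_rows --rows '[{"x": 0,"y": 0.002,"z": 0.02,"turn": 0},{"x": 0,"y": 0.002,"z": 0.05,"turn": 0},{"x": 0,"y": 0.002,"z": 0.085,"turn": 0},{"x": 0,"y": 0.002,"z": 0.12,"turn": 0},{"x": 0,"y": 0.002,"z": 0.15,"turn": 0},{"x": 0,"y": 0.002,"z": 0.175,"turn": 0},{"x": 0,"y": 0.002,"z": 0.19,"turn": 0},{"x": 0,"y": 0.002,"z": 0.2,"turn": 0},{"x": 0,"y": 0.002,"z": 0.2,"turn": 0}]'

```text
clock: 2.3
eef_pos: [0.4912, 0.087, 0.2036]
ee_rot: [-0.001, 0.072, 0.997, -0.001]
contact_force: [-0.3, -0.4, 0.4]
opening: -0.0001
```

```bash
python3 -c "
from h import *
go(-.002,.032,.013)
a=cam('scene');b=cam('top')
A=cv2.resize(a['color'][140:280,230:390],(640,560),interpolation=cv2.INTER_CUBIC)
cv2.imwrite('pics/s2.png',A[:,:,::-1])"
```

```text
t 2.3 tip book [-0.0017  0.0311] 0.0306 F [-0.3 -0.4  0.4] -> shift [0.0005 0.0006 0.0176] turn -0.35
```

View pics/s2.png

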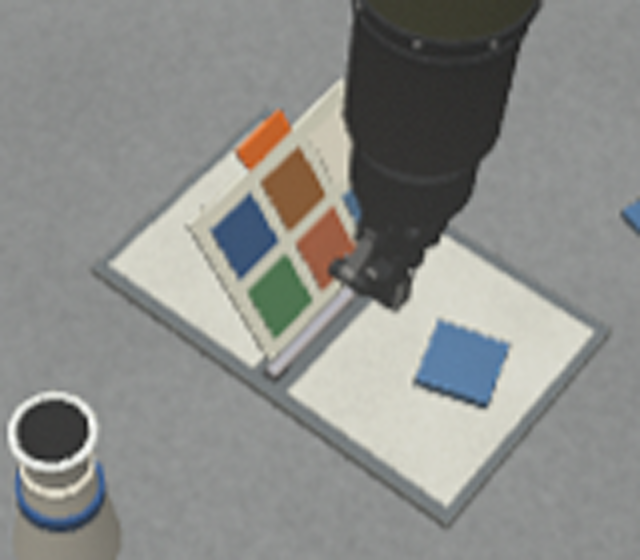

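The picture shows the fingertips (385,295) standing free between the spine and the tile (462,362). I'll lower them and push along +y.

Call:
play_rows --rows '[{"x": 0,"y": 0,"z": 0.01,"turn": 0},{"x": 0,"y": 0,"z": 0.0175,"turn": 0},{"x": 0,"y": 0,"z": 0.0175,"turn": 0},{"x": 0,"y": 0.005,"z": 0.0175,"turn": 0},{"x": 0,"y": 0.01,"z": 0.0175,"turn": 0},{"x": 0,"y": 0.015,"z": 0.0175,"turn": 0},{"x": 0,"y": 0.02,"z": 0.0175,"turn": 0},{"x": 0,"y": 0.026,"z": 0.0175,"turn": 0},{"x": 0,"y": 0.032,"z": 0.0175,"turn": 0},{"x": 0,"y": 0.038,"z": 0.0175,"turn": 0},{"x": 0,"y": 0.044,"z": 0.0175,"turn": 0},{"x": 0,"y": 0.05,"z": 0.0175,"turn": 0}]'

```text
clock: 3.6
eef_pos: [0.499, 0.1372, 0.188]
ee_rot: [0.001, 0.071, 0.997, -0.0]
contact_force: [0.3, -0.5, 0.3]
opening: 0.0002
```

```bash
cat >> h.py <<'E'
def tiles(zt=.018):
    b=cam('top');h=b['color'].astype(int); m=((h[:,:,2]>h[:,:,0]+45)).astype(np.uint8)
    n,l,s,ce=cv2.connectedComponentsWithStats(m)
    for i in range(1,n):
        if s[i,4]>40 and 120<ce[i][0]<250 and 190<ce[i][1]<350:
            p=np.argwhere(l==i)[:,::-1].astype(float)
            B=w2b(back(b,p,zt)); print('blue',s[i,4],np.round(B.mean(0),3),'range',np.round(B.min(0),3),np.round(B.max(0),3),cv2.minAreaRect((B*1000).astype(np.float32)))
    return b
E
python3 -c "
from h import *
go(-.002,.128,.013)
tiles()"
```

```text
t 3.6 tip book [-0.0004  0.0822] 0.015 F [ 0.3 -0.5  0.3] -> shift [0.0016 0.0457 0.002 ] turn -0.33
blue 41 [-0.017  0.129] range [-0.021  0.113] [-0.011  0.14 ] ((-15.539163589477539, 126.38528442382812), (9.690092086791992, 26.731664657592773), 4.615931510925293)
blue 86 [-0.089  0.224] range [-0.103  0.209] [-0.073  0.239] ((-88.78910827636719, 225.09608459472656), (14.852018356323242, 33.02909469604492), 39.490726470947266)
blue 224 [-0.194  0.124] range [-0.215  0.104] [-0.175  0.144] ((-194.2500762939453, 123.59851837158203), (33.41905212402344, 33.633975982666016), 69.38616943359375)
```

Call:
play_rows --rows '[{"x": 0,"y": 0.004,"z": 0.003,"turn": 0},{"x": 0,"y": 0.009,"z": 0.003,"turn": 0},{"x": 0,"y": 0.015,"z": 0.003,"turn": 0},{"x": 0,"y": 0.021,"z": 0.003,"turn": 0},{"x": 0,"y": 0.027,"z": 0.003,"turn": 0},{"x": 0,"y": 0.033,"z": 0.003,"turn": 0},{"x": 0,"y": 0.039,"z": 0.003,"turn": 0},{"x": 0,"y": 0.045,"z": 0.003,"turn": 0},{"x": 0,"y": 0.051,"z": 0.003,"turn": 0},{"x": 0,"y": 0.057,"z": 0.003,"turn": 0},{"x": 0,"y": 0.063,"z": 0.003,"turn": 0},{"x": 0,"y": 0.069,"z": 0.003,"turn": 0}]'

```text
clock: 4.85
eef_pos: [0.509, 0.2066, 0.185]
ee_rot: [0.001, 0.071, 0.997, -0.0]
contact_force: [-0.4, 0.0, -1.0]
opening: -0.0
```

```bash
python3 -c "
from h import *
go(-.002,.172,.013)
b=tiles(.01)
cv2.imwrite('pics/t3.png',cv2.resize(b['color'][180:320,120:320,::-1],(800,560),interpolation=cv2.INTER_CUBIC))
a=cam('scene')
cv2.imwrite('pics/s3.png',cv2.resize(a['color'][140:340,230:430,::-1],(600,600),interpolation=cv2.INTER_CUBIC))
"
```

```text
t 4.85 tip book [1.000e-04 1.524e-01] 0.012 F [-0.4  0.  -1. ] -> shift [ 0.0019  0.0196 -0.001 ] turn -0.31
blue 205 [-0.081  0.233] range [-0.102  0.212] [-0.059  0.256] ((-81.18902587890625, 233.5826873779297), (34.07179641723633, 33.999176025390625), 41.00862503051758)
blue 223 [-0.194  0.125] range [-0.215  0.105] [-0.175  0.146] ((-194.22320556640625, 125.01742553710938), (33.66139221191406, 33.844825744628906), 69.76947784423828)
```

View pics/s3.png

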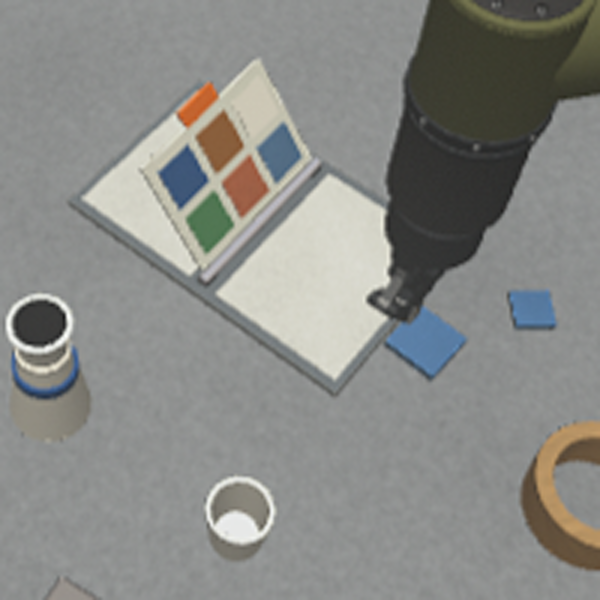

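Call:
play_rows --rows '[{"x": 0,"y": -0.003,"z": 0,"turn": 0},{"x": 0,"y": -0.006,"z": -0.01,"turn": 0},{"x": 0,"y": -0.015,"z": -0.04,"turn": 0},{"x": 0,"y": -0.04,"z": -0.08,"turn": 0},{"x": 0,"y": -0.075,"z": -0.12,"turn": 0},{"x": 0,"y": -0.115,"z": -0.15,"turn": 0},{"x": 0,"y": -0.16,"z": -0.17,"turn": 0},{"x": 0,"y": -0.205,"z": -0.18,"turn": 0},{"x": 0,"y": -0.245,"z": -0.18,"turn": 0},{"x": 0,"y": -0.28,"z": -0.18,"turn": 0},{"x": 0,"y": -0.3,"z": -0.18,"turn": 0},{"x": 0,"y": -0.305,"z": -0.18,"turn": 0}]'

```text
clock: 6.15
eef_pos: [0.4647, -0.0973, 0.3662]
ee_rot: [0.001, 0.072, 0.997, -0.0]
contact_force: [-0.1, 0.8, -0.0]
opening: 0.0001
```

```bash
python3 -c "
from h import *
go(.001,-.125,.075)
b=tiles(.01)
cv2.imwrite('pics/t4.png',cv2.resize(b['color'][180:320,120:320,::-1],(800,560),interpolation=cv2.INTER_CUBIC))
a=cam('scene','s4.png')
"
```

```text
t 6.15 tip book [-0.0021 -0.1547] 0.1932 F [-0.1  0.8 -0. ] -> shift [-0.003   0.0297  0.1182] turn -0.46
blue 175 [-0.083  0.235] range [-0.102  0.214] [-0.062  0.256] ((-82.61299896240234, 235.18331909179688), (34.855934143066406, 29.42671775817871), 42.75897979736328)
blue 48 [-0.2    0.138] range [-0.209  0.128] [-0.187  0.146] ((-200.5329132080078, 139.20204162597656), (24.742311477661133, 13.653922080993652), 25.978443145751953)
```

View pics/t4.png

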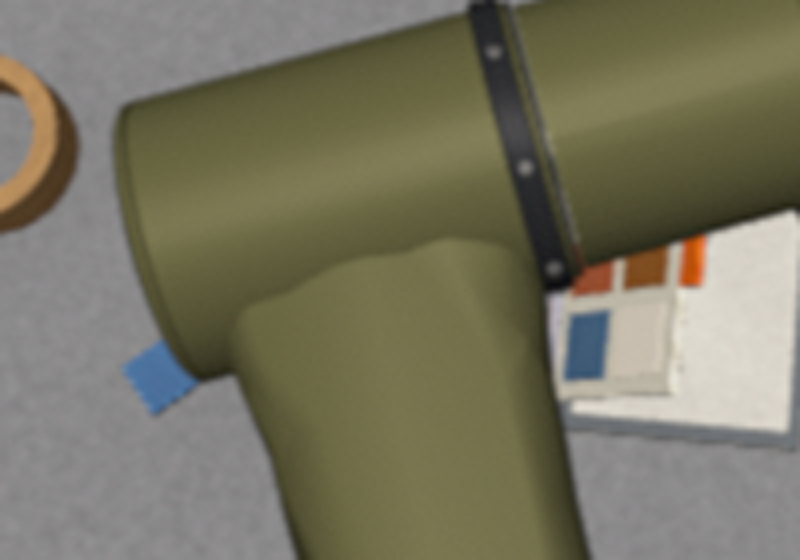

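The top view is blocked by the arm, so I'll measure the tile and the leaf in the scene view.

```bash
cat >> h.py <<'E'
def scn(name=None,box=(140,300,230,430)):
    a=cam('scene'); im=a['color']
    if name: cv2.imwrite('pics/'+name,cv2.resize(im[box[0]:box[1],box[2]:box[3],::-1],None,fx=4,fy=4,interpolation=cv2.INTER_CUBIC))
    h=im.astype(int); m=((h[:,:,2]>h[:,:,0]+45)).astype(np.uint8)
    n,l,s,ce=cv2.connectedComponentsWithStats(m)
    for i in range(1,n):
        if s[i,4]>60 and 270<ce[i][0]<430 and 170<ce[i][1]<300:
            p=np.argwhere(l==i)[:,::-1].astype(np.float32)
            q=cv2.boxPoints(cv2.minAreaRect(p))
            c=cv2.approxPolyDP(cv2.convexHull(p),3,True)[:,0]
            print('scene blue',ce[i],s[i,4],'corners book',np.round(w2b(back(a,c,.01)),3).tolist())
    return a
E
python3 -c "
from h import *
a=scn('s4c.png')
e=[b2w(x,y,.008) for x in(-.095,.095) for y in (-.15,.15)]
print((proj(a,e)-[230,140])*4)
"
```

```text
scene blue [322.77272727 189.94318182] 88 corners book [[-0.078, -0.016], [-0.046, -0.016], [-0.065, -0.048], [-0.098, -0.048]]
scene blue [290.79754601 198.6809816 ] 163 corners book [[-0.0, -0.065], [0.035, -0.065], [0.017, -0.101], [-0.019, -0.102]]
scene blue [393.98412698 194.04761905] 126 corners book [[-0.198, 0.149], [-0.168, 0.134], [-0.181, 0.107], [-0.21, 0.119]]
scene blue [407.04402516 242.50943396] 159 corners book [[-0.073, 0.257], [-0.053, 0.234], [-0.079, 0.213], [-0.099, 0.237]]
scene blue [371.5443787 252.9704142] 338 corners book [[-0.014, 0.204], [0.032, 0.203], [0.032, 0.159], [-0.014, 0.159]]
[[261.6800221  101.258323  ]
 [610.539894   321.48443143]
 [ 88.1070545  263.22713584]
 [447.53996885 518.34714102]]
```

View pics/s4c.png

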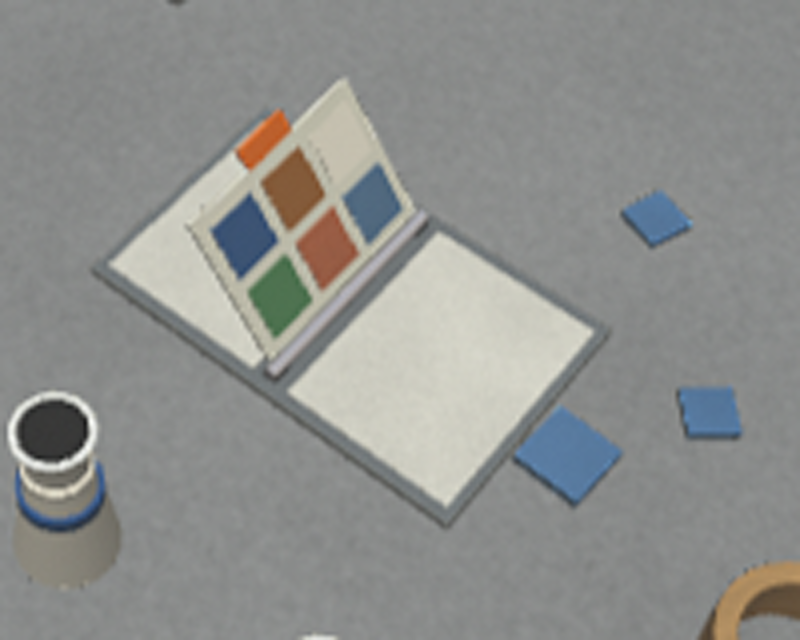

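The tile now lies flat on the table, its underside 8 mm or more clear of the plate (book y 0.159 to 0.204, plate edge 0.150), and the book has not moved. Leaf angle is about 0.88, with its tab at (264,138). Next, go down outside the tab.

Call:
play_rows --rows '[{"x": -0.003,"y": 0.003,"z": 0.01,"turn": -0.4},{"x": -0.003,"y": 0.01,"z": 0.03,"turn": -0.4},{"x": -0.003,"y": 0.015,"z": 0.055,"turn": -0.4},{"x": -0.003,"y": 0.02,"z": 0.08,"turn": -0.4},{"x": -0.003,"y": 0.025,"z": 0.1,"turn": -0.4},{"x": -0.003,"y": 0.03,"z": 0.113,"turn": -0.4},{"x": -0.003,"y": 0.03,"z": 0.118,"turn": -0.4},{"x": -0.003,"y": 0.03,"z": 0.118,"turn": -0.4}]'

```text
clock: 7.1
eef_pos: [0.473, -0.0655, 0.2472]
ee_rot: [0.001, 0.067, 0.998, -0.0]
contact_force: [0.2, 0.8, -0.7]
opening: -0.0002
```

```bash
python3 -c "
from h import *
go(.001,-.0145,.112)
scn('s5.png')"
```

```text
t 7.1 tip book [ 0.0015 -0.1221] 0.0742 F [ 0.2  0.8 -0.7] -> shift [-1.000e-04  1.076e-01 -3.780e-02] turn 0.14
scene blue [322.95081967 190.1147541 ] 122 corners book [[-0.078, -0.016], [-0.046, -0.016], [-0.063, -0.05], [-0.098, -0.048]]
scene blue [290.84146341 198.67682927] 164 corners book [[-0.0, -0.065], [0.035, -0.065], [0.017, -0.101], [-0.019, -0.102]]
scene blue [393.97637795 194.        ] 127 corners book [[-0.198, 0.149], [-0.168, 0.134], [-0.181, 0.107], [-0.21, 0.119]]
scene blue [407.04402516 242.50943396] 159 corners book [[-0.073, 0.257], [-0.053, 0.234], [-0.079, 0.213], [-0.099, 0.237]]
scene blue [371.5339233  252.99410029] 339 corners book [[-0.014, 0.204], [0.032, 0.203], [0.032, 0.159], [-0.014, 0.159]]
```

View pics/s5.png

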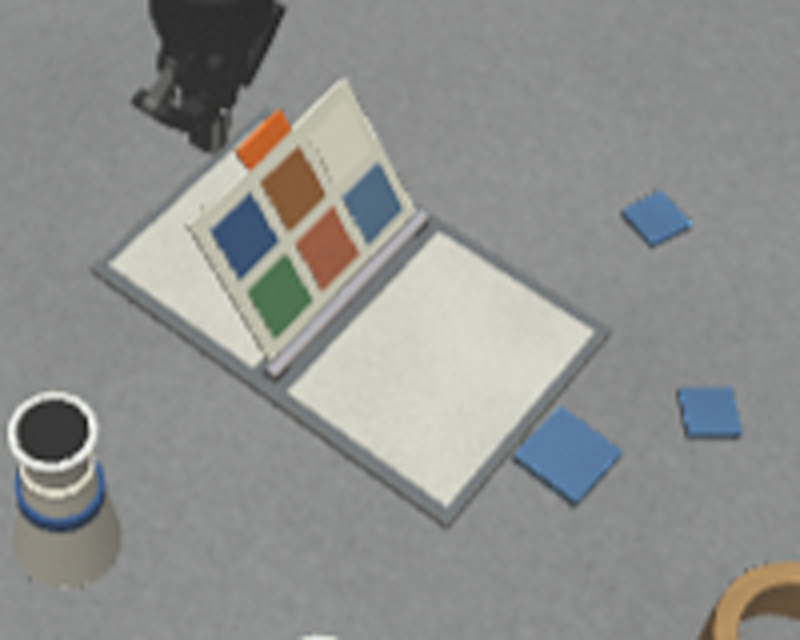

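The fingertips (210,145) stand just outside the orange tab and clear of it. Start the turn.

Call:
play_rows --rows '[{"x": 0,"y": 0.004,"z": 0,"turn": 0},{"x": 0,"y": 0.009,"z": 0,"turn": 0},{"x": 0,"y": 0.014,"z": 0,"turn": 0},{"x": 0,"y": 0.019,"z": 0,"turn": 0},{"x": 0,"y": 0.024,"z": -0.003,"turn": 0},{"x": 0,"y": 0.029,"z": -0.007,"turn": 0},{"x": 0,"y": 0.034,"z": -0.01,"turn": 0},{"x": 0,"y": 0.039,"z": -0.013,"turn": 0},{"x": 0,"y": 0.044,"z": -0.016,"turn": 0},{"x": 0,"y": 0.049,"z": -0.019,"turn": 0},{"x": 0,"y": 0.054,"z": -0.022,"turn": 0},{"x": 0,"y": 0.059,"z": -0.024,"turn": 0}]'

```text
clock: 8.35
eef_pos: [0.4812, -0.0068, 0.2727]
ee_rot: [0.002, 0.067, 0.998, -0.0]
contact_force: [-0.9, -3.3, 4.6]
opening: 0.0003
```

```bash
python3 -c "
from h import *
go(.001,-.0145,.112)
scn('s6.png')"
```

```text
t 8.35 tip book [ 0.0021 -0.0628] 0.0997 F [-0.9 -3.3  4.6] -> shift [ 0.0003  0.0483 -0.0123] turn 0.12
scene blue [393.98412698 194.04761905] 126 corners book [[-0.198, 0.149], [-0.168, 0.134], [-0.181, 0.107], [-0.21, 0.119]]
scene blue [407.04402516 242.50943396] 159 corners book [[-0.073, 0.257], [-0.053, 0.234], [-0.079, 0.213], [-0.099, 0.237]]
scene blue [371.5339233  252.99410029] 339 corners book [[-0.014, 0.204], [0.032, 0.203], [0.032, 0.159], [-0.014, 0.159]]
```

View pics/s6.png

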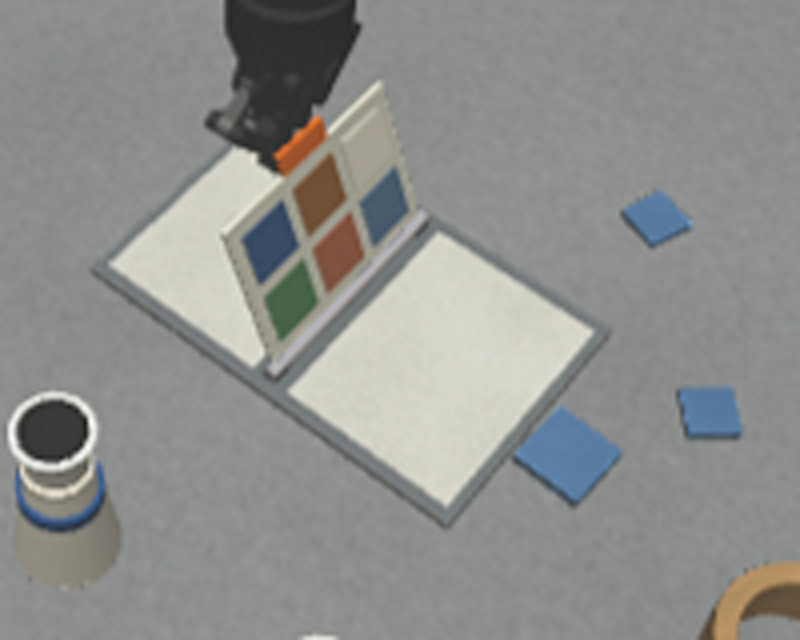

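The leaf is at about 65–70° and turning smoothly; the forces are low and the book has not moved.

Call:
play_rows --rows '[{"x": 0,"y": 0.005,"z": -0.003,"turn": 0},{"x": 0,"y": 0.01,"z": -0.006,"turn": 0},{"x": 0,"y": 0.015,"z": -0.008,"turn": 0},{"x": 0,"y": 0.02,"z": -0.01,"turn": 0},{"x": 0,"y": 0.025,"z": -0.012,"turn": 0},{"x": 0,"y": 0.03,"z": -0.013,"turn": 0},{"x": 0,"y": 0.036,"z": -0.014,"turn": 0},{"x": 0,"y": 0.042,"z": -0.014,"turn": 0},{"x": 0,"y": 0.048,"z": -0.014,"turn": 0},{"x": 0,"y": 0.054,"z": -0.014,"turn": 0},{"x": 0,"y": 0.06,"z": -0.014,"turn": 0},{"x": 0,"y": 0.066,"z": -0.013,"turn": 0}]'

```text
clock: 9.6
eef_pos: [0.4904, 0.0596, 0.2862]
ee_rot: [0.002, 0.067, 0.998, 0.0]
contact_force: [-0.3, -1.7, 1.5]
opening: -0.0001
```

```bash
python3 -c "
from h import *
go(.001,.0029,.113)
scn('s7.png')"
```

```text
t 9.6 tip book [0.0022 0.0043] 0.1132 F [-0.3 -1.7  1.5] -> shift [ 0.0004 -0.0013  0.0002] turn 0.14
scene blue [393.98412698 194.04761905] 126 corners book [[-0.198, 0.149], [-0.168, 0.134], [-0.181, 0.107], [-0.21, 0.119]]
scene blue [407.04402516 242.50943396] 159 corners book [[-0.073, 0.257], [-0.053, 0.234], [-0.079, 0.213], [-0.099, 0.237]]
scene blue [371.56804734 253.        ] 338 corners book [[-0.014, 0.204], [0.032, 0.203], [0.032, 0.159], [-0.014, 0.159]]
```

View pics/s7.png

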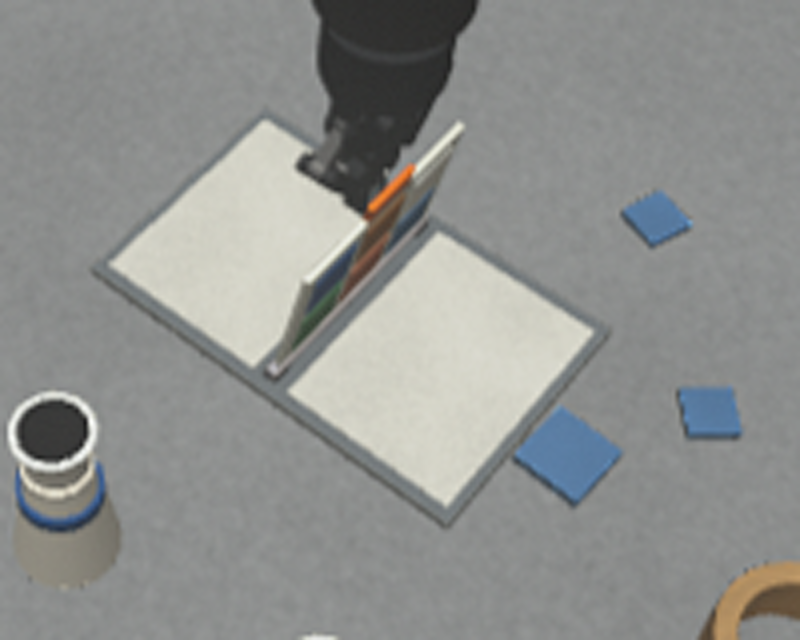

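The leaf is just past upright (about 100°), with the fingers behind it. Follow the arc.

Call:
play_rows --rows '[{"x": 0,"y": 0.004,"z": 0.001,"turn": 0},{"x": 0,"y": 0.01,"z": 0.0025,"turn": 0},{"x": 0,"y": 0.0155,"z": 0.004,"turn": 0},{"x": 0,"y": 0.021,"z": 0.006,"turn": 0},{"x": 0,"y": 0.0265,"z": 0.0085,"turn": 0},{"x": 0,"y": 0.0315,"z": 0.011,"turn": 0},{"x": 0,"y": 0.0365,"z": 0.0135,"turn": 0},{"x": 0,"y": 0.0415,"z": 0.017,"turn": 0},{"x": 0,"y": 0.0465,"z": 0.0205,"turn": 0},{"x": 0,"y": 0.0505,"z": 0.024,"turn": 0},{"x": 0,"y": 0.055,"z": 0.028,"turn": 0},{"x": 0,"y": 0.059,"z": 0.032,"turn": 0}]'

```text
clock: 10.85
eef_pos: [0.4984, 0.119, 0.2535]
ee_rot: [0.002, 0.067, 0.998, 0.0]
contact_force: [0.5, -0.5, 1.2]
opening: 0.0
```

```bash
python3 -c "
from h import *
go(.001,.0869,.0348)"
```

```text
t 10.85 tip book [0.002  0.0644] 0.0805 F [ 0.5 -0.5  1.2] -> shift [0.0004 0.0226 0.0457] turn 0.17
```

Call:
play_rows --rows '[{"x": 0,"y": 0.0025,"z": 0.004,"turn": 0},{"x": 0,"y": 0.006,"z": 0.009,"turn": 0},{"x": 0,"y": 0.0095,"z": 0.0135,"turn": 0},{"x": 0,"y": 0.012,"z": 0.0185,"turn": 0},{"x": 0,"y": 0.015,"z": 0.024,"turn": 0},{"x": 0,"y": 0.0175,"z": 0.029,"turn": 0},{"x": 0,"y": 0.0195,"z": 0.0345,"turn": 0},{"x": 0,"y": 0.021,"z": 0.04,"turn": 0},{"x": 0,"y": 0.0225,"z": 0.0455,"turn": 0},{"x": 0,"y": 0.0235,"z": 0.05,"turn": 0},{"x": 0,"y": 0.024,"z": 0.054,"turn": 0}]'

```text
clock: 11.95
eef_pos: [0.5018, 0.1429, 0.1991]
ee_rot: [0.002, 0.067, 0.998, 0.0]
contact_force: [0.1, -1.0, 0.4]
opening: 0.0002
```

```bash
python3 -c "
from h import *
go(.001,.09,.0175)"
```

```text
t 11.95 tip book [0.0021 0.0885] 0.0261 F [ 0.1 -1.   0.4] -> shift [0.0004 0.0016 0.0086] turn 0.17
```

Call:
play_rows --rows '[{"x": 0,"y": 0.001,"z": 0.002,"turn": 0},{"x": 0,"y": 0.001,"z": 0.004,"turn": 0},{"x": 0,"y": 0.001,"z": 0.006,"turn": 0},{"x": 0,"y": 0.001,"z": 0.0075,"turn": 0},{"x": 0,"y": 0.001,"z": 0.0085,"turn": 0},{"x": 0,"y": 0.001,"z": 0.0085,"turn": 0}]'

```text
clock: 12.55
eef_pos: [0.502, 0.1439, 0.1905]
ee_rot: [0.002, 0.067, 0.998, 0.0]
contact_force: [-0.9, 0.0, -0.0]
opening: -0.0003
```

```bash
python3 -c "
from h import *
go(.001,.09,.0175)"
```

```text
t 12.55 tip book [0.0021 0.0895] 0.0175 F [-0.9  0.  -0. ] -> shift [ 0.0004  0.0007 -0.    ] turn 0.17
```

```bash
python3 -c "
from h import *
scn('s8.png')"
```

```text
scene blue [393.97637795 194.        ] 127 corners book [[-0.198, 0.149], [-0.168, 0.134], [-0.181, 0.107], [-0.21, 0.119]]
scene blue [332.53157895 242.9       ] 190 corners book [[0.031, 0.105], [0.064, 0.107], [0.068, 0.071], [0.034, 0.069]]
scene blue [407.04402516 242.50943396] 159 corners book [[-0.073, 0.257], [-0.053, 0.234], [-0.079, 0.213], [-0.099, 0.237]]
scene blue [371.5 253. ] 340 corners book [[-0.014, 0.204], [0.032, 0.203], [0.032, 0.159], [-0.014, 0.159]]
```

View pics/s8.png

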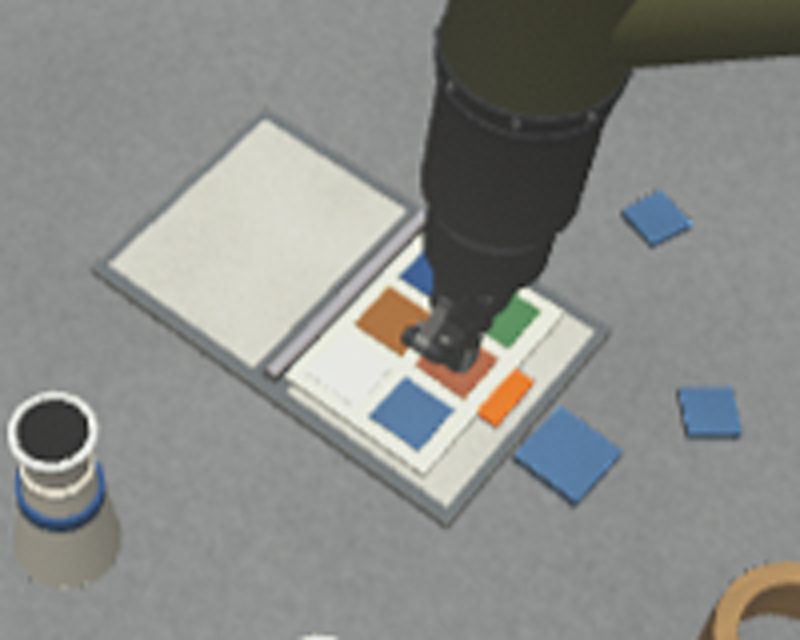

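The leaf lies almost flat on the left, with its tab at (505,398) and the fingers on it at (460,365). Now press it home.

Call:
play_rows --rows '[{"x": 0,"y": 0,"z": 0.001,"turn": 0},{"x": 0,"y": 0,"z": 0.002,"turn": 0},{"x": 0,"y": 0,"z": 0.003,"turn": 0},{"x": 0,"y": 0,"z": 0.003,"turn": 0}]'

```text
clock: 13.0
eef_pos: [0.5021, 0.1439, 0.1899]
ee_rot: [0.002, 0.067, 0.998, 0.0]
contact_force: [-8.6, -1.3, 14.3]
opening: 0.0002
```

```bash
python3 -c "
from h import *
go(.001,.09,.0175)"
```

```text
t 13.0 tip book [0.0024 0.0895] 0.0169 F [-8.6 -1.3 14.3] -> shift [ 0.0005  0.0006 -0.0006] turn 0.2
```

It meets a stiff stop at z = 16.9 mm, where the flat leaf's top face should be (16.5–17.5 mm). I'll press once more nearer the free edge for leverage.

Call:
play_rows --rows '[{"x": 0,"y": 0,"z": -0.003,"turn": 0},{"x": 0,"y": 0.005,"z": -0.008,"turn": 0},{"x": 0,"y": 0.015,"z": -0.008,"turn": 0},{"x": 0,"y": 0.025,"z": -0.008,"turn": 0},{"x": 0,"y": 0.028,"z": -0.004,"turn": 0},{"x": 0,"y": 0.028,"z": -0.001,"turn": 0},{"x": 0,"y": 0.028,"z": 0.001,"turn": 0},{"x": 0,"y": 0.028,"z": 0.002,"turn": 0},{"x": 0,"y": 0.028,"z": 0.003,"turn": 0},{"x": 0,"y": 0.028,"z": 0.003,"turn": 0}]'

```text
clock: 14.0
eef_pos: [0.5058, 0.1722, 0.1898]
ee_rot: [0.003, 0.066, 0.998, 0.0]
contact_force: [-12.5, 1.4, 19.3]
opening: -0.0003
```

```bash
python3 -c "
from h import *
go(.001,.09,.0175)"
```

```text
t 14.0 tip book [0.0022 0.118 ] 0.0168 F [-12.5   1.4  19.3] -> shift [ 0.0004 -0.0279 -0.0007] turn 0.25
```

The height is the same at 90 mm and 118 mm from the spine, so the leaf is flat. Retreat straight up and clear.

Call:
play_rows --rows '[{"x": 0,"y": 0,"z": -0.002,"turn": 0},{"x": 0,"y": 0,"z": -0.008,"turn": 0},{"x": 0,"y": 0,"z": -0.025,"turn": 0},{"x": 0,"y": 0,"z": -0.055,"turn": 0},{"x": 0,"y": 0,"z": -0.095,"turn": 0},{"x": 0,"y": 0,"z": -0.135,"turn": 0},{"x": 0,"y": -0.03,"z": -0.17,"turn": 0},{"x": 0,"y": -0.07,"z": -0.19,"turn": 0},{"x": 0,"y": -0.115,"z": -0.2,"turn": 0},{"x": 0,"y": -0.16,"z": -0.2,"turn": 0},{"x": 0,"y": -0.205,"z": -0.2,"turn": 0},{"x": 0,"y": -0.25,"z": -0.2,"turn": 0}]'

```text
clock: 15.2
eef_pos: [0.4709, -0.0774, 0.3894]
ee_rot: [0.003, 0.066, 0.998, 0.0]
contact_force: [0.7, -0.2, -0.8]
opening: -0.0
```

Call:
play_rows --rows '[{"x": 0,"y": -0.03,"z": 0,"turn": 0},{"x": 0,"y": -0.05,"z": 0,"turn": 0},{"x": 0,"y": -0.05,"z": 0,"turn": 0},{"x": 0,"y": -0.05,"z": 0,"turn": 0}]'

```text
clock: 15.6
eef_pos: [0.4643, -0.1273, 0.389]
ee_rot: [0.002, 0.067, 0.998, 0.0]
contact_force: [-0.9, 0.2, 0.6]
opening: 0.0004
```

```bash
python3 -c "
from h import *
go(0,0,.2)
a=scn('s9.png')
for z in (.0165,.025):
  print(z,(proj(a,[b2w(-.022,.135,z),b2w(.022,.135,z),b2w(-.08,.12,z),b2w(.08,.12,z)])-[230,140]).round(1)*4)"
```

```text
t 15.6 tip book [ 0.0019 -0.1843] 0.216 F [-0.9  0.2  0.6] -> shift [0.0006 0.1845 0.0162] turn 0.19
scene blue [393.98412698 194.04761905] 126 corners book [[-0.198, 0.149], [-0.168, 0.134], [-0.181, 0.107], [-0.21, 0.119]]
scene blue [339.36024845 208.2173913 ] 161 corners book [[-0.07, 0.054], [-0.033, 0.057], [-0.035, 0.023], [-0.067, 0.02]]
scene blue [332.54450262 242.9895288 ] 191 corners book [[0.031, 0.105], [0.064, 0.107], [0.068, 0.071], [0.034, 0.069]]
scene blue [407.04402516 242.50943396] 159 corners book [[-0.073, 0.257], [-0.053, 0.234], [-0.079, 0.213], [-0.099, 0.237]]
scene blue [371.57863501 252.97626113] 337 corners book [[-0.014, 0.204], [0.032, 0.203], [0.032, 0.159], [-0.014, 0.159]]
0.0165 [[533.6 374. ]
 [495.6 419.2]
 [562.8 304.8]
 [423.6 467.6]]
0.025 [[536.  367.2]
 [497.6 412.4]
 [565.2 297.6]
 [425.2 461.2]]
```

View pics/s9.png

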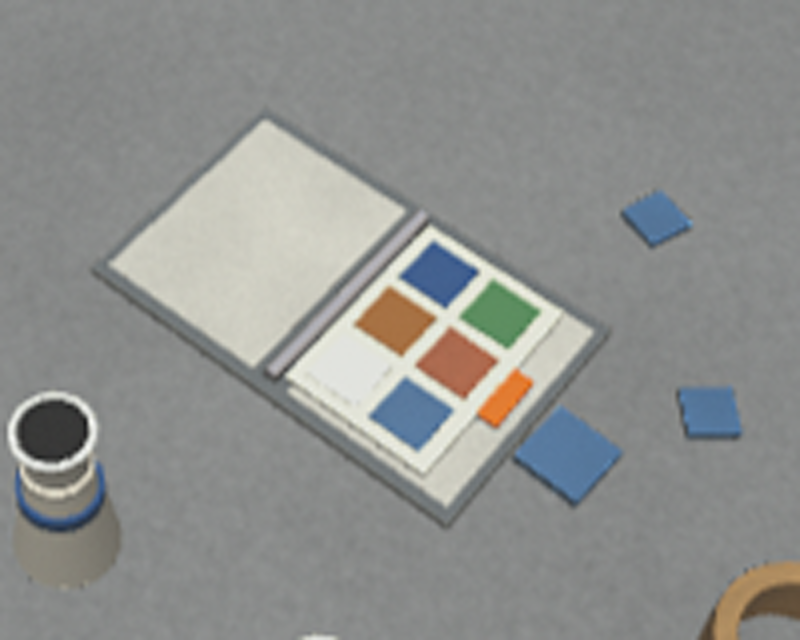

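The leaf is flat: its tab corner is seen at (533,375) and predicted at (534,374). The book corners have not moved, and the tile lies flat on the table at (568,455). Hand in.

```bash
python3 -c "
from plant import r
print(r.close_job())"
```

```text
the job is handed in; nothing more can be done
None
```

The job is handed in, at about 16 s of the 51 s allowed: the tile is off the book first, and the leaf is turned and pressed flat on the left side.

- **Tile:** I pushed it off the left edge with closed fingertips. It lies flat on the table about 8 mm clear of the plate (book y 0.159 to 0.204 m, plate edge at 0.150 m).
- **Leaf:** I pushed it by its tab past upright, eased it over in an arc, then pressed it down twice with 14 to 19 N. Both presses, at 90 and 118 mm from the spine, stopped at the same height of 16.8–16.9 mm, as expected for a flat leaf.
- **Last picture:** The nearest tab corner is within about 1 pixel of where a flat leaf would put it. The other reads about 2 camera pixels off, which I put down to reading error. Book corners, small tiles and loose tile have not moved since the earlier views. The carafe and tape core parts in view show no shift. The beaker and glaze jar were outside that crop, but the arm never went near them.
- **Unexpected:** The force read almost zero during the last half of the turn. The leaf may have gone slightly ahead of the fingers there, but it was lying almost flat when I next looked, and the presses confirmed it.

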